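# Tip the copper blanks from the sorting chute into the jar

### The arm

A 6-joint arm with a two-finger parallel gripper is mounted at the origin on the work surface. World frame = base frame: x ahead of the robot, y to its left, z up, the work surface at z = 0. Lengths are in m, angles in rad, forces in N, time in s.
With the tool pointing down it reaches from about 0.25 to 0.725 m from the base axis. Payload 9.7 kg.
Tool frame: the origin (TCP) lies on the mounting face of the last link; the fingertips stand manip.nose_length ahead of it and the grasp point (between the pads) lies 155 mm ahead of it (manip.nose_length is the distance from the TCP to the fingertips, in m); z points along the fingers, y is the line along which they close (so a half turn about z gives the same grasp; the last joint's range is limited). The gripper opens to 85 mm and grips with 20 to 120 N. Pads are 22 mm wide; open, the fingers measure 114 mm over their backs; the gripper's body (76 mm by 85 mm) begins 54 mm behind the grasp point. The pads swing forward as they close: fully open they stand 13 mm farther back than shut.
Start: joints at [1.292, 0.087, 0.176, 1.66, 0, 1.571], TCP at [0.151, 0.529, 0.405] pointing down, gripper open.
Joint ranges: [-3.13, 3.13], [-0.85, 1.81], [-1.15, 1.24], [-2.2, 2.28], [-1.44, 1.52], [-3.14, 3.14]. Speed limits (rad/s): [2.22, 2.22, 2.57, 3.14, 3.14, 3.14].

### API

Orientations are given as a rotation vector (axis times angle).
In Python, from cell import manip, optics gives the robot as it stands. The module is installed in compiled form; this text tells all that it offers.
- The arm moves only by the tool send_rows, never from a script. Its argument "rows" is a list of rows, each a list of 3 entries, a list of its own where there are three numbers: the closure, from 0 (fully open) to 1 (shut), then the shift along the world's x, y, z normalised to -1 to 1, where 1 is 0.5 m, then the turn, a rotation vector about the world's x, y, z normalised to -1 to 1, where 1 is pi rad. A call has 1 to 5 rows; each row is the pose to reach, as a shift and turn from the pose commanded when the call began, turning the shorter way round; what a row does not reach only later rows make up. A row lasts 1/12 s, in which the tool goes at most 41.7 mm and 7.16 degrees, less where a joint would pass 70% of its speed; a pose out of reach is approached as far as the arm can. A call with a number of a shift or a turn outside -1 to 1 is refused whole. A call with a gripper value outside its range is refused whole. The fingers move at their own pace and stop on an object; "newtons" is the grip in N (left out, the last holds). Time passes only in rows, so rows that repeat a pose let the fingers close. It gives the time, the measured TCP pose, the force, the opening and the grip force at its end, in the units of the state.
- manip.get_obs(): the state, without advancing time (a new reading comes with each control period).
- optics.read_camera(name): name is "scene" or "top"; returns the picture (480x640x3 uint8, red, green, blue); there is no depth.
- optics.get_calibration(name): a dict with "mtx" (3x3 intrinsics, pixels), "dist" ([k1, k2, p1, p2, k3] as OpenCV has them; the pictures are not rectified), "T" (4x4, takes a point from camera to world coordinates). Camera axes: x right, y up, looking along -z (the intrinsics and any distortion apply to the point x, -y, -z); pixel columns grow to the right and rows downward; lengths in m; the calibration is good to about 2 mm. A picture is of the moment at which its call begins. get_calibration takes no time and is no camera call.
- manip.hand_in(): hands the job in; it is judged then, once.
The state is a dict: "clock": time; "joint_positions": joint angles; "joint_velocities": joint speeds; "tau": joint torques, N m; "position": TCP position; "tool_rot": TCP orientation; "wrist_force": force on the tool from outside, world axes, zero at the start; "wrist_torque": the same for the moment, N m; "opening": finger opening in m; "gripper_force": force on a finger pad.
Only numpy, scipy, OpenCV 4.12 (cv2) and the standard library are available. Lean on these libraries where they do the work, as an engineer would, in place of code of your own. Each camera call takes 0.05 s, during which the arm holds its last target. There are 200 camera calls.

### The job

Pick up the brass chute by its wooden handle, carry it level to the open green glass jar and, with its spout at the jar's mouth, tip it until all five copper blanks have slid into the jar. Then gently set the empty chute back down flat on the white board and close the jar with its white lid, lowering it on so that the cork sits fully in the mouth. Do not touch the blanks with the gripper, keep the jar upright, and leave the other things on the bench where they stand.

Things in the scene. Friction and masses are not known exactly. Their poses are not given: they have to be found in the camera images.
- board: White laminate sorting board, 240 x 260 x 6 mm, lying fixed on the bench. Origin: centre of its underside; z up, x along the 240 mm side. The chute lies on it at the start, and goes back on it.
- chute: Loose brass scoop, 130 to 210 g: flat-floored open pan necking to an open spout, 160 mm long. Origin: underside, on the centre line, 70 mm ahead of the back wall; x to the spout, z up. Pan x -70 to 0 mm, 69 mm wide; taper to x 46; spout to x 90. Floor 3 mm, side walls 24 mm high, back 27 mm. Five blanks lie loose in the pan; they slide once the floor is tipped 17 to 27 degrees.
- chute_grip (a point): Point inside the chute's wooden handle where to grip it (across y, from above): x -30 mm, 68 mm above the chute's underside; axes as chute. The handle runs along x above the pan, x -71 to 13 mm, 16 mm wide (y), 22 mm tall (57 to 79 mm above the underside), held by a strap at its back end only.
- chute_spout (a point): Middle of the spout's lip, on top of the floor: x 90 mm, z 3 mm in the chute's frame; axes as chute. The spout is 33 mm wide outside, 28 mm inside.
- jar: Loose open green glass jar, 400 g, 105 mm tall, body 84 mm across, shoulder from 68 to 88 mm, neck 55 mm across outside at the lip. Origin: centre of its underside; z up.
- jar_mouth (a point): Centre of the jar's mouth at the lip, 105 mm above the jar's underside; the round opening is 46 mm across inside.
- lid: Loose white china lid of the jar, 60 g, standing on its cork. Cork 36 mm across, 10 mm tall; above it a white disc 62 mm across, 8 mm thick; above that an upright round knob 20 mm across from 18 to 46 mm height. Origin: centre of the cork's underside; z up. Seated, the disc rests on the jar's lip and the lid's origin is 95 mm above the jar's underside.
- blank0: Copper blank 1 of 5: loose copper disc 12 mm across and 10 mm tall, 10 g, lying in the chute's pan at the start. Origin: centre of one flat face.
- blank1: Copper blank 2 of 5: loose copper disc 12 mm across and 10 mm tall, 10 g, lying in the chute's pan at the start. Origin: centre of one flat face.
- blank2: Copper blank 3 of 5: loose copper disc 12 mm across and 10 mm tall, 10 g, lying in the chute's pan at the start. Origin: centre of one flat face.
- blank3: Copper blank 4 of 5: loose copper disc 12 mm across and 10 mm tall, 10 g, lying in the chute's pan at the start. Origin: centre of one flat face.
- blank4: Copper blank 5 of 5: loose copper disc 12 mm across and 10 mm tall, 10 g, lying in the chute's pan at the start. Origin: centre of one flat face.
- spare_jar: Bystander: closed, opaque green jar with a dark grey lid, 80 mm across, 102 mm tall. Origin: centre of its underside.
- dish: Bystander: empty white china dish, 84 mm across, 20 mm tall. Origin: centre of its underside.
- green_box: Bystander: small green box, 63 x 63 x 44 mm. Origin: centre of its underside.
- tweezers: Bystander: steel tweezers, 120 mm long, 7 mm high, lying on the bench beside the white board. Origin: about the middle, underside.
- water_bottle: Bystander: clear water bottle with blue cap, 62 mm across, 200 mm tall. Origin: centre of its underside.
Not all that is in view belongs to the job. There is more than one size of the chute; the one meant has the size given above.

How it is judged:
By the outcome, as a careful person would: the job done as asked, in the order asked, and still so for the second after the job is handed in, with the robot touching nothing.
It also fails if it takes over 72 s, if anything falls off the work surface, if the arm or the gripper's body presses on something with over 40 N, if the wrist force passes 120 N, or if a joint passes its speed limit or range.

## Working session

There is one attempt and no reset: what is moved stays moved. The work goes in short steps, Python scripts to look and compute and a tool call to move; the robot and the scene stay as the last step left them, time stands still between calls to the robot, and variables do not carry over. Pictures are saved under pics/ and viewed, at most 12 in all, crops included, and the job is handed in when it is done.

Besides the shell and the picture viewer there is one more tool, called after "Request:" as a command line: name --argument value ..., lists and objects as JSON in quotes. send_rows: Moves the arm, as the interface text tells. Its arguments: {"type":"object","properties":{"rows":{"type":"array"},"newtons":{"type":"number"}},"required":["rows"]}

```bash
mkdir -p pics; ls; python3 - <<'E'
from cell import manip, optics
import cv2,numpy as np
for n in("scene","top"):
    im=optics.read_camera(n); cv2.imwrite(f"pics/{n}0.png",im[:,:,::-1])
    c=optics.get_calibration(n); print(n,c["mtx"].tolist(),c["dist"],np.round(c["T"],4).tolist())
o=manip.get_obs(); print(o, manip.nose_length)
E
```

```text
pics
scene [[565.5651837530477, 0.0, 321.91303170156806], [0.0, 565.5651837530477, 231.1583817503509], [0.0, 0.0, 1.0]] [-0.09803008  0.          0.          0.          0.        ] [[0.4597, -0.4811, 0.7465, 1.4706], [0.8878, 0.2271, -0.4004, -0.3939], [0.0231, 0.8467, 0.5315, 0.8226], [0.0, 0.0, 0.0, 1.0]]
top [[479.367464325679, 0.0, 318.1915044093221], [0.0, 479.367464325679, 239.41065453741732], [0.0, 0.0, 1.0]] [0.04180555 0.         0.         0.         0.        ] [[0.0072, 0.9967, -0.0806, 0.3665], [-0.9999, 0.0082, 0.0119, 0.1458], [0.0126, 0.0805, 0.9967, 1.2099], [0.0, 0.0, 0.0, 1.0]]
{'clock': 0.1, 'joint_positions': array([ 1.29198919e+00,  8.74240440e-02,  1.75230056e-01,  1.65979285e+00,
       -1.03008910e-05,  1.57081403e+00]), 'joint_velocities': array([ 3.80094045e-04, -5.93809793e-04,  9.11890860e-04, -4.64846853e-04,
       -1.05863965e-03, -6.76539957e-05]), 'tau': array([-1.55552418e-03, -5.21559656e+01,  4.65655196e+01,  1.60678028e-02,
       -6.73219824e-05,  7.80915002e-06]), 'position': array([0.15136912, 0.52877172, 0.40405197]), 'tool_rot': array([-4.36538024e-01, -3.11095810e+00,  1.85407655e-03]), 'wrist_force': array([ 0.08211446, -0.17889622, -0.86186381]), 'wrist_torque': array([-0.03800251, -0.01947911, -0.00244619]), 'gripper_force': 0.0, 'opening': 0.08553272928497738} 0.1734
```

View pics/scene0.png

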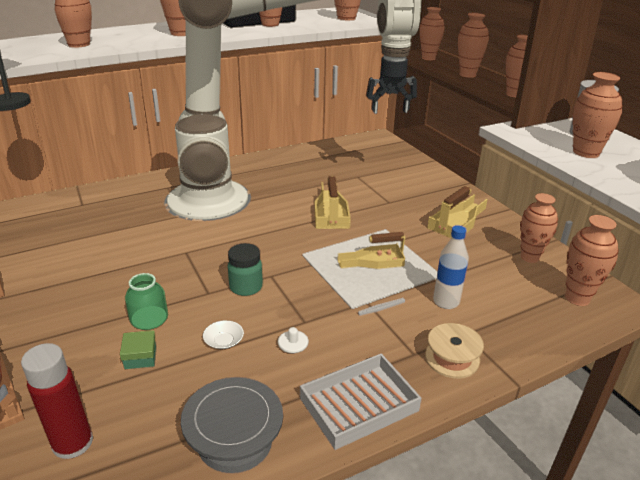

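View pics/top0.png

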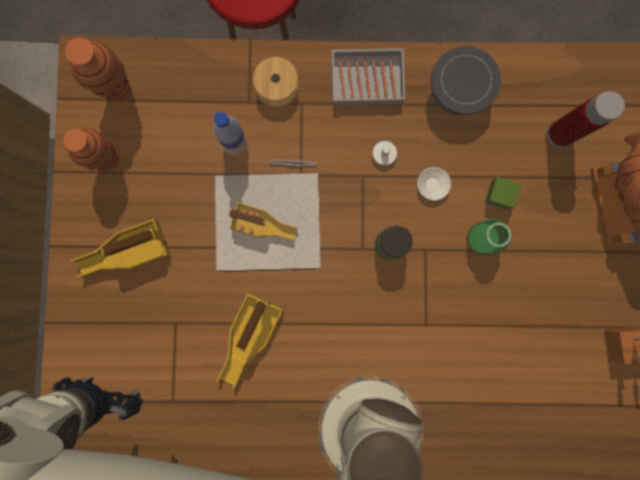

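The scene view shows the chute on the board (~(375,255)), the open jar at (147,303), and the lid at (293,341). In the top view the chute is at (262,222) with its spout at (297,236), the jar mouth is at (499,234) and the lid knob at (385,152).

```bash
cat > h.py <<'E'
import cv2,numpy as np
from cell import manip, optics
def cal(n):
    c=optics.get_calibration(n); return c["mtx"],c["dist"],np.array(c["T"])
def ray(n,uv):
    K,d,T=cal(n); p=cv2.undistortPoints(np.array([[uv]],float),K,d)[0,0]
    return T[:3,3],T[:3,:3]@np.array([p[0],-p[1],-1])
def onz(n,uv,z):
    o,v=ray(n,uv); return o+v*(z-o[2])/v[2]
def tri(a,b):
    A=[];B=[];
    for n,uv in(("top",a),("scene",b)):
        o,v=ray(n,uv); v=v/np.linalg.norm(v); P=np.eye(3)-np.outer(v,v); A.append(P);B.append(P@o)
    x=np.linalg.lstsq(np.vstack(A),np.hstack(B),rcond=None)[0]
    return x
def proj(n,p):
    K,d,T=cal(n); q=T[:3,:3].T@(np.array(p)-T[:3,3]); q=np.array([[q[0],-q[1],-q[2]]])
    return cv2.projectPoints(q,np.zeros(3),np.zeros(3),K,d)[0][0,0]
def blobs(im,lo,hi,roi,amin=15):
    x0,y0,x1,y1=roi; m=cv2.inRange(cv2.cvtColor(im[y0:y1,x0:x1],cv2.COLOR_RGB2HSV),lo,hi)
    k,l,s,c=cv2.connectedComponentsWithStats(m)
    return [(s[i,4],c[i]+[x0,y0],s[i,:4]+[x0,y0,0,0],l==i) for i in range(1,k) if s[i,4]>=amin]
E
python3 - <<'E'
import cv2,numpy as np
a=cv2.imread("pics/top0.png");b=cv2.imread("pics/scene0.png")
r=lambda im,x,y,w,h,s:cv2.resize(im[y:y+h,x:x+w],None,fx=s,fy=s,interpolation=cv2.INTER_CUBIC)
A=r(a,220,190,100,75,4);B=r(b,325,220,100,75,4)
C=r(a,460,200,75,75,4)[:300];D=r(b,110,260,75,75,4);E=np.hstack([r(a,365,135,40,40,5)[:200,:100*2]])
out=np.vstack([np.hstack([A,B]),np.hstack([C,D,np.zeros((300,200,3),np.uint8)])])
out[300:500,600:800]=E
cv2.imwrite("pics/crop.png",out)
E
```

```text
(no output)
```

View pics/crop.png

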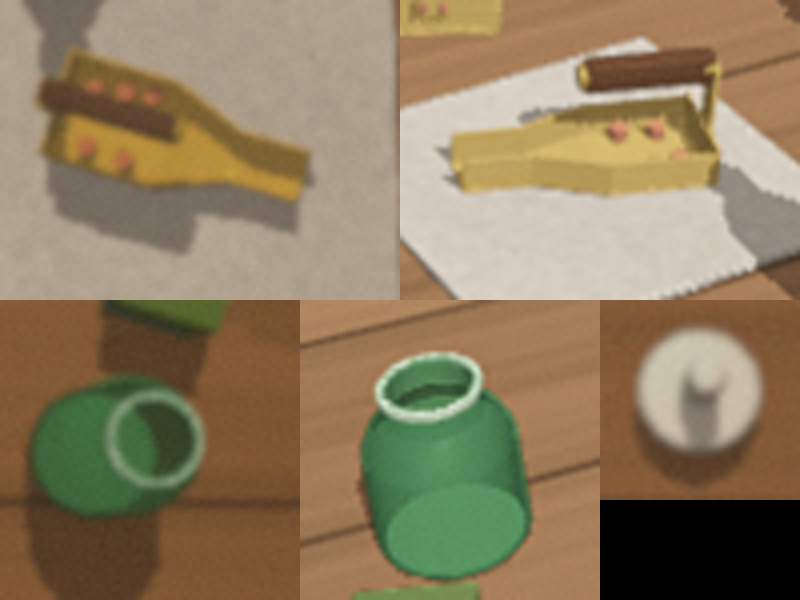

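```bash
cat > meas.py <<'E'
from h import *
a=cv2.imread("pics/top0.png")[:,:,::-1].copy();b=cv2.imread("pics/scene0.png")[:,:,::-1].copy()
hs=cv2.cvtColor(a,cv2.COLOR_RGB2HSV)
print("hsv handle",hs[217,247],"brass",hs[215,270],"shade",hs[250,245],"rim",hs[247,489])
# handle
def handle(im,roi):
    bl=max(blobs(im,(0,60,20),(12,220,95),roi),key=lambda t:t[0])
    ys,xs=np.nonzero(bl[3]); r=cv2.minAreaRect(np.c_[xs+roi[0],ys+roi[1]].astype(np.float32))
    return bl[0],r
for n,im,roi in(("top",a,(222,195,280,235)),("scene",b,(365,228,410,246))):
    A,r=handle(im,roi); print(n,A,r)
    bp=cv2.boxPoints(r)
    if n=="top":
        for p in bp: print("  handle corner",onz("top",p,0.006+.07).round(4))
        ht=r[0]
    else: hsn=r[0]
print("handle tri",tri(ht,hsn))
# brass contour
bl=max(blobs(a,(18,90,50),(32,255,255),(220,190,312,262)),key=lambda t:t[0]); print("brass",bl[0],bl[2])
print("spout corners",onz("top",(297,228),.03),onz("top",(294.7,239.7),.03),onz("top",(294.7,239.7),.009))
# pan back corners at wall top
print("back corners",onz("top",(238,202.5),.033),onz("top",(230.5,228.5),.033))
# jar lip
def lip(im,roi):
    h=cv2.cvtColor(im,cv2.COLOR_RGB2HSV);x0,y0,x1,y1=roi
    m=cv2.inRange(h[y0:y1,x0:x1],(30,0,110),(95,95,255));c,_=cv2.findContours(m,cv2.RETR_EXTERNAL,cv2.CHAIN_APPROX_NONE);c=max(c,key=len)
    return cv2.fitEllipse(c+np.array([[x0,y0]]))
lt=lip(a,(480,215,520,255));ls=lip(b,(125,268,170,300));print("lip",lt,ls)
print("lip z",onz("top",lt[0],.105),"tri",tri(lt[0],ls[0]))
bs=max(blobs(a,(0,0,90),(180,70,255),(368,137,405,172)),key=lambda t:t[0]); e=(bs[1],bs[2])
sb=max(blobs(b,(0,0,110),(180,70,255),(270,320,315,360)),key=lambda t:t[0])
print("lid",e,onz("top",bs[1],.018),"sc",sb[1],sb[2],onz("scene",sb[1],.02),"knob",onz("top",(386.2,150.6),.046))
for nm,p,z in(("spare",(396,242),.1),("box",(505,193),.044),("dish",(434,184),.02),("bottlecap",(221,119),.2)): print(nm,onz("top",p,z).round(3))
E
python3 meas.py
```

```text
hsv handle [ 12 123  95] brass [ 18 126 156] shade [ 15  50 180] rim [ 59 114 105]
top 19 ((235.0, 214.0), (6.0, 4.0), 0.0)
  handle corner [0.5123 0.3372 0.076 ]
  handle corner [0.5218 0.3374 0.076 ]
  handle corner [0.522  0.3232 0.076 ]
  handle corner [0.5124 0.323  0.076 ]
scene 17 ((384.54266357421875, 240.38412475585938), (1.5460416078567505, 11.153586387634277), 83.6598129272461)
handle tri [0.51070432 0.31733165 0.06216062]
brass 1125 [229 202  68  39]
spout corners [0.48978637 0.18423088 0.03      ] [0.46071926 0.18959204 0.03      ] [0.46239597 0.190372   0.009     ]
back corners [0.55150333 0.33039134 0.033     ] [0.48681203 0.34746234 0.033     ]
lip ((497.7471008300781, 234.38876342773438), (24.067445755004883, 24.670757293701172), 128.79092407226562) ((145.3627471923828, 283.81634521484375), (19.261436462402344, 36.348182678222656), 113.02967834472656)
lip z [ 0.47089809 -0.2825369   0.105     ] tri [ 0.47309552 -0.28152266  0.09601945]
lid (array([384.29140461, 152.65828092]), array([373, 141,  24,  24])) [ 0.68449149 -0.03421089  0.018     ] sc [292.72696246 340.79522184] [278 327  31  26] [ 0.69201515 -0.03704916  0.02      ] knob [ 0.68222687 -0.03471075  0.046     ]
spare [ 0.452 -0.048  0.1  ]
box [ 0.579 -0.326  0.044]
dish [ 0.605 -0.159  0.02 ]
bottlecap [0.705 0.344 0.2  ]
```

```bash
cat > m2.py <<'E'
from h import *
a=cv2.imread("pics/top0.png")[:,:,::-1].copy();b=cv2.imread("pics/scene0.png")[:,:,::-1].copy()
def hand(im,roi,vmax):
    x0,y0,x1,y1=roi;h=cv2.cvtColor(im[y0:y1,x0:x1],cv2.COLOR_RGB2HSV).astype(int)
    p=im[y0:y1,x0:x1].astype(int)
    m=((p[...,0]-p[...,1]>15)&(p[...,0]<vmax)&(h[...,1]>80)&((h[...,0]<15)|(h[...,0]>170))).astype(np.uint8)
    k,l,s,c=cv2.connectedComponentsWithStats(m);i=1+np.argmax(s[1:,4])
    ys,xs=np.nonzero(l==i);return s[i],cv2.minAreaRect(np.c_[xs+x0,ys+y0].astype(np.float32))
s,r=hand(a,(222,195,280,235),125);s2,r2=hand(b,(365,228,410,246),140)
print(s,r,s2,r2)
bp=cv2.boxPoints(r);P=np.array([onz("top",q,.077) for q in bp]);print(P.round(4), P.mean(0))
print("tri",tri(r[0],r2[0]))
for q in(((38,95)),((177,130))): print(onz("top",(220+q[0]/4,190+q[1]/4),.077))
print("blanks",[onz("top",(220+x/4,190+y/4),.019).round(3) for x,y in((95,86),(125,92),(150,97),(86,147),(123,160))])
print("lip tri",tri((498.8,234.5),(142.2,281.8)),tri((497.75,234.4),(142.2,281.8)))
bsil=[(33+432)/2]; print("lid tri knob top",tri((386.2,150.6),(293,330)), "proj lid", proj("scene",(.683,-.0345,.046)),proj("scene",(.684,-.0345,.014)))
E
python3 m2.py
```

```text
[  8  16  33  13 173] ((246.03773498535156, 216.367919921875), (33.79069900512695, 6.181225299835205), 15.945394515991211) [  6   4  33  11 257] ((387.2275695800781, 236.73104858398438), (8.802821159362793, 32.05555725097656), 85.2363510131836)
[[0.5152 0.3443 0.077 ]
 [0.5294 0.3406 0.077 ]
 [0.508  0.2633 0.077 ]
 [0.4937 0.2671 0.077 ]] [0.51157167 0.30382448 0.077     ]
tri [0.51171742 0.30387666 0.07443088]
[0.5174539  0.34303004 0.077     ]
[0.49732208 0.2604958  0.077     ]
blanks [array([0.531, 0.318, 0.019]), array([0.528, 0.299, 0.019]), array([0.525, 0.284, 0.019]), array([0.493, 0.323, 0.019]), array([0.485, 0.3  , 0.019])]
lip tri [ 0.47164238 -0.28465932  0.1007007 ] [ 0.47158641 -0.28362463  0.10004372]
lid tri knob top [ 0.68397108 -0.03410005  0.04178406] proj lid [291.91827077 328.19974317] [292.22515427 340.14946943]
```

Request:
send_rows --rows '[[0,[0.24,-0.15,0],[0,0,-0.166]],[0,[0.24,-0.15,0],[0,0,-0.166]],[0,[0.24,-0.15,0],[0,0,-0.166]],[0,[0.24,-0.15,0],[0,0,-0.166]],[0,[0.24,-0.15,0],[0,0,-0.166]]]' --newtons 70

```text
clock: 0.52
position: [0.274, 0.4519, 0.4044]
tool_rot: [1.239, 2.886, -0.001]
wrist_force: [-0.3, 0.3, 0.6]
opening: 0.0853
gripper_force: 0.0
```

Request:
send_rows --rows '[[0,[0.24,-0.15,0],[0,0,-0.166]],[0,[0.24,-0.15,0],[0,0,-0.166]],[0,[0.24,-0.15,0],[0,0,-0.166]],[0,[0.24,-0.15,0],[0,0,-0.166]],[0,[0.24,-0.15,0],[0,0,-0.166]]]'

```text
clock: 0.93
position: [0.3937, 0.3773, 0.404]
tool_rot: [1.94, 2.471, -0.001]
wrist_force: [-0.2, 1.0, -0.7]
opening: 0.0854
gripper_force: 0.0
```

Request:
send_rows --rows '[[0,[0.24,-0.15,-0.1],[0,0,-0.166]],[0,[0.24,-0.15,-0.1],[0,0,-0.166]],[0,[0.24,-0.15,-0.1],[0,0,-0.166]],[0,[0.24,-0.15,-0.1],[0,0,-0.166]],[0,[0.24,-0.15,-0.1],[0,0,-0.166]]]'

```text
clock: 1.35
position: [0.5136, 0.3022, 0.3514]
tool_rot: [2.51, 1.889, -0.006]
wrist_force: [-0.5, 0.5, 0.3]
opening: 0.0855
gripper_force: 0.0
```

Request:
send_rows --rows '[[0,[-0.004,0.002,-0.06],[0,0,0]],[0,[-0.004,0.002,-0.12],[0,0,0]],[0,[-0.004,0.002,-0.17],[0,0,0]],[0,[-0.004,0.002,-0.21],[0,0,0]],[0,[-0.004,0.002,-0.244],[0,0,0]]]'

```text
clock: 1.77
position: [0.508, 0.3057, 0.2307]
tool_rot: [-2.498, -1.904, 0.003]
wrist_force: [0.3, -0.6, 0.7]
opening: 0.0852
gripper_force: 0.0
```

```bash
python3 - <<'E'
from h import *
for n,x,y,w,h in(("top",190,160,160,120),("scene",320,170,160,120)):
    im=optics.read_camera(n)[:,:,::-1][y:y+h,x:x+w]
    cv2.imwrite(f"pics/g_{n}.png",im)
A=[cv2.resize(cv2.imread(f"pics/g_{n}.png"),(400,300),interpolation=2) for n in("top","scene")]
cv2.imwrite("pics/g.png",np.hstack(A)); print(manip.get_obs()["position"])
E
```

```text
[0.50766174 0.30537973 0.22951468]
```

View pics/g.png

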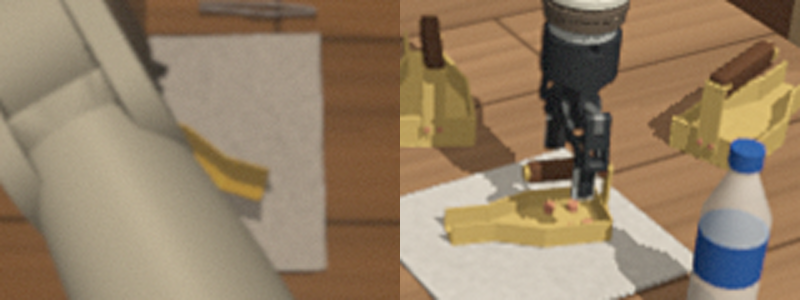

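The fingers straddle the handle (scene crop ~(580,175)), with the strap and pan walls clear. Next I close the gripper.

Request:
send_rows --rows '[[0.5,[0.004,-0.002,0],[0,0,0]],[0.6,[0.004,-0.002,0],[0,0,0]],[0.7,[0.004,-0.002,0],[0,0,0]],[0.8,[0.004,-0.002,0],[0,0,0]],[1,[0.004,-0.002,0],[0,0,0]]]'

```text
clock: 2.28
position: [0.5115, 0.3039, 0.2337]
tool_rot: [2.502, 1.899, 0.002]
wrist_force: [1.0, -0.7, -0.2]
opening: 0.0254
gripper_force: 0.0
```

Request:
send_rows --rows '[[1,[0,0,0],[0,0,0]],[1,[0,0,0],[0,0,0]],[1,[0,0,0],[0,0,0]],[1,[0,0,0],[0,0,0]],[1,[0,0,0],[0,0,0]]]'

```text
clock: 2.7
position: [0.5114, 0.3039, 0.2332]
tool_rot: [-2.502, -1.899, -0.001]
wrist_force: [-2.0, 0.2, 5.4]
opening: 0.0144
gripper_force: 71.4
```

Request:
send_rows --rows '[[1,[0,0,0],[0,0,0]],[1,[0,0,0.005],[0,0,0]],[1,[0,0,0.01],[0,0,0]],[1,[0,0,0.015],[0,0,0]],[1,[0,0,0.02],[0,0,0]]]'

```text
clock: 3.12
position: [0.5113, 0.3036, 0.2425]
tool_rot: [2.503, 1.899, -0.001]
wrist_force: [-0.4, 0.4, -2.0]
opening: 0.015
gripper_force: 70.4
```

Request:
send_rows --rows '[[1,[0,0,0.02],[0,0,0]],[1,[0,0,0.045],[0,0,0]],[1,[0,0,0.075],[0,0,0]],[1,[0,0,0.105],[0,0,0]],[1,[0,0,0.135],[0,0,0]]]'

```text
clock: 3.53
position: [0.5113, 0.3037, 0.3123]
tool_rot: [2.502, 1.899, 0.002]
wrist_force: [0.7, -0.3, -2.6]
opening: 0.0149
gripper_force: 70.4
```

Request:
send_rows --rows '[[1,[0,0,0.03],[0,0,0]],[1,[0,0,0.06],[0,0,0]],[1,[0,0,0.09],[0,0,0]],[1,[0,-0.005,0.115],[0,0,0]],[1,[0,-0.015,0.13],[0,0,0]]]'

```text
clock: 3.95
position: [0.5113, 0.2963, 0.3778]
tool_rot: [2.502, 1.9, 0.004]
wrist_force: [0.9, -0.2, -1.6]
opening: 0.0145
gripper_force: 70.4
```

Request:
send_rows --rows '[[1,[0,-0.02,0.01],[0,0,0]],[1,[0,-0.045,0.015],[0,0,0]],[1,[0,-0.075,0.018],[0,0,0]],[1,[0,-0.105,0.018],[0,0,0]],[1,[0,-0.135,0.018],[0,0,0]]]'

```text
clock: 4.37
position: [0.5112, 0.2268, 0.3837]
tool_rot: [-2.503, -1.898, 0.001]
wrist_force: [0.2, -0.0, -2.2]
opening: 0.0146
gripper_force: 70.4
```

Request:
send_rows --rows '[[1,[0,-0.03,0],[0,0,0]],[1,[0,-0.06,0],[0,0,0]],[1,[0,-0.09,0],[0,0,0]],[1,[0,-0.12,0],[0,0,0]],[1,[0,-0.15,0],[0,0,0]]]'

```text
clock: 4.78
position: [0.5111, 0.1519, 0.3839]
tool_rot: [-2.503, -1.898, 0.001]
wrist_force: [0.0, 0.1, -1.9]
opening: 0.0148
gripper_force: 70.4
```

Request:
send_rows --rows '[[1,[0,-0.03,0],[0,0,0]],[1,[0,-0.06,0],[0,0,0]],[1,[0,-0.09,0],[0,0,0]],[1,[0,-0.12,0],[0,0,0]],[1,[0,-0.15,0],[0,0,0]]]'

```text
clock: 5.2
position: [0.5109, 0.0769, 0.3839]
tool_rot: [-2.503, -1.898, 0.001]
wrist_force: [-0.3, -0.1, -2.3]
opening: 0.0149
gripper_force: 70.4
```

Request:
send_rows --rows '[[1,[0,-0.03,0],[0,0,0]],[1,[0,-0.06,0],[0,0,0]],[1,[0,-0.09,0],[0,0,0]],[1,[0,-0.12,0],[0,0,0]],[1,[0,-0.15,0],[0,0,0]]]'

```text
clock: 5.62
position: [0.5108, 0.002, 0.3839]
tool_rot: [-2.503, -1.898, 0.001]
wrist_force: [-1.2, 0.6, -1.4]
opening: 0.015
gripper_force: 70.4
```

Request:
send_rows --rows '[[1,[0,-0.03,0],[0,0,0]],[1,[0,-0.06,0],[0,0,0]],[1,[0,-0.085,0],[0,0,0]],[1,[0,-0.105,0],[0,0,0]],[1,[0,-0.12,0],[0,0,0]]]'

```text
clock: 6.03
position: [0.5111, -0.0576, 0.384]
tool_rot: [-2.503, -1.898, 0.0]
wrist_force: [0.4, -0.3, -2.2]
opening: 0.0147
gripper_force: 70.4
```

```bash
python3 - <<'E'
from h import *
ims={n:optics.read_camera(n)[:,:,::-1] for n in("top","scene")}
for n in ims: cv2.imwrite(f"pics/c_{n}.png",ims[n])
A=[cv2.resize(ims["top"][170:320,340:540],(400,300)),cv2.resize(ims["scene"][150:330,110:350],(400,300))]
cv2.imwrite("pics/c.png",np.hstack(A))
o=manip.get_obs();print(o["position"],o["joint_positions"].round(2))
p=o["position"];d=np.array([-.269,-.963,0])
lip=p+.120*d+[0,0,-.224];print(lip,proj("top",lip),proj("scene",lip))
E
```

```text
[ 0.5112348  -0.05728869  0.38406995] [-0.11 -0.01  0.04  1.62 -0.    1.73]
[ 0.4789548  -0.17284869  0.16006995] [457.2621029  228.06993031] [190.97399771 247.20168625]
```

View pics/c.png

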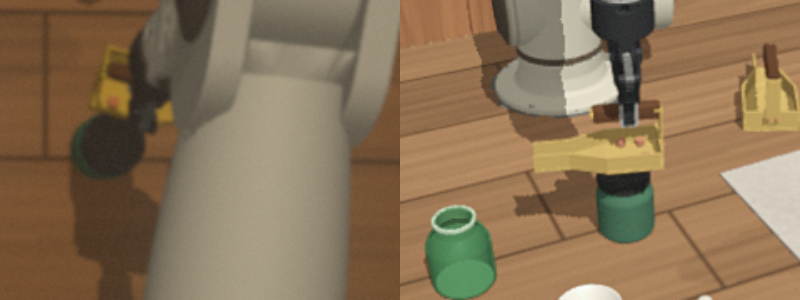

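Request:
send_rows --rows '[[1,[0,-0.015,0],[0,0,0]],[1,[-0.001,-0.035,0],[0,0,0]],[1,[-0.002,-0.06,0],[0,0,0]],[1,[-0.004,-0.085,0],[0,0,0]],[1,[-0.005,-0.11,0],[0,0,0]]]'

```text
clock: 6.55
position: [0.5087, -0.1125, 0.3842]
tool_rot: [2.502, 1.899, -0.0]
wrist_force: [0.4, 0.5, -2.2]
opening: 0.0149
gripper_force: 70.4
```

Request:
send_rows --rows '[[1,[-0.001,-0.025,0],[0,0,0]],[1,[-0.002,-0.05,0],[0,0,0]],[1,[-0.003,-0.07,0],[0,0,0]],[1,[-0.004,-0.082,0],[0,0,0]],[1,[-0.004,-0.09,0],[0,0,0]]]'

```text
clock: 6.97
position: [0.5067, -0.1573, 0.3841]
tool_rot: [-2.503, -1.898, 0.0]
wrist_force: [-0.3, -0.2, -2.6]
opening: 0.0149
gripper_force: 70.4
```

Request:
send_rows --rows '[[1,[0,0,-0.01],[0,0,0]],[1,[0,0,-0.025],[0,0,0]],[1,[0,0,-0.045],[0,0,0]],[1,[0,0,-0.06],[0,0,0]],[1,[0,0,-0.07],[0,0,0]]]'

```text
clock: 7.38
position: [0.5067, -0.1557, 0.3474]
tool_rot: [-2.501, -1.899, 0.002]
wrist_force: [-0.3, 0.4, -1.2]
opening: 0.0145
gripper_force: 70.4
```

```bash
python3 - <<'E'
from h import *
ims={n:optics.read_camera(n)[:,:,::-1] for n in("top","scene")}
A=[cv2.resize(ims["top"][170:320,340:540],(400,300)),cv2.resize(ims["scene"][220:340,100:260],(400,300))]
cv2.imwrite("pics/d.png",np.hstack(A))
o=manip.get_obs();print(o["position"],o["tool_rot"])
p=o["position"];d=np.array([-.269,-.963,0])
lip=p+.120*d+[0,0,-.224];print(lip,proj("top",lip),proj("scene",lip))
E
```

```text
[ 0.50665297 -0.15585164  0.34773417] [-2.50069669e+00 -1.89873498e+00  1.88642875e-03]
[ 0.47437297 -0.27141164  0.12373417] [495.98425436 232.07807018] [146.23742119 271.85132902]
```

View pics/d.png

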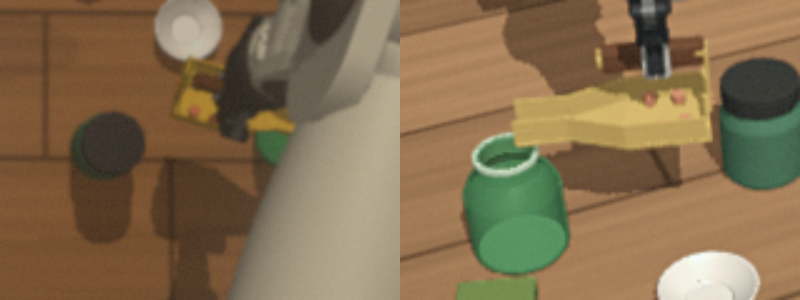

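Request:
send_rows --rows '[[1,[-0.004,-0.015,0.007],[0.011,-0.003,0]],[1,[-0.009,-0.031,0.013],[0.021,-0.006,0]],[1,[-0.013,-0.047,0.018],[0.032,-0.009,0]],[1,[-0.018,-0.063,0.023],[0.043,-0.012,0]],[1,[-0.022,-0.078,0.027],[0.0535,-0.015,0]]]'

```text
clock: 7.9
position: [0.4958, -0.1955, 0.3633]
tool_rot: [-2.412, -1.831, -0.214]
wrist_force: [-0.8, 0.1, -1.7]
opening: 0.0145
gripper_force: 70.4
```

Request:
send_rows --rows '[[1,[-0.004,-0.017,0.004],[0.011,-0.003,0]],[1,[-0.009,-0.033,0.007],[0.021,-0.006,0]],[1,[-0.014,-0.05,0.009],[0.032,-0.009,0]],[1,[-0.019,-0.066,0.011],[0.043,-0.012,0]],[1,[-0.023,-0.083,0.012],[0.0535,-0.015,0]]]'

```text
clock: 8.32
position: [0.4843, -0.237, 0.3693]
tool_rot: [-2.312, -1.755, -0.41]
wrist_force: [-0.3, -0.2, -2.4]
opening: 0.0144
gripper_force: 70.4
```

```bash
cat > lip.py <<'E'
from h import *
from scipy.spatial.transform import Rotation as R
def lip(show=True):
    o=manip.get_obs();p=o["position"];M=R.from_rotvec(o["tool_rot"]).as_matrix()
    u=-M[:,2];f=np.cross(M[:,1],u); f=f if f[1]<0 else -f
    L=p+.120*f-.224*u
    print("t",o["clock"],"p",p.round(4),"tilt",np.degrees(np.arcsin(-f[2])).round(2),"side",np.degrees(np.arcsin(M[2,1])).round(2),"head",np.degrees(np.arctan2(f[1],f[0])).round(1),"lip",L.round(4),"q",o["joint_positions"].round(2))
if __name__=="__main__": lip()
E
python3 lip.py
```

```text
t 8.3167 p [ 0.4843 -0.237   0.3693] tilt 20.08 side 0.07 head -105.6 lip [ 0.4749 -0.2716  0.1177] q [-0.52  0.1   0.11  1.67  0.34  1.3 ]
```

Request:
send_rows --rows '[[1,[-0.002,-0.0085,0],[0.0054,-0.0015,0]],[1,[-0.005,-0.017,0],[0.0107,-0.003,0]],[1,[-0.007,-0.0256,0],[0.016,-0.0045,0]],[1,[-0.0095,-0.034,0],[0.0214,-0.006,0]],[1,[-0.012,-0.0425,0],[0.0268,-0.0075,0]]]'

```text
clock: 8.73
position: [0.4783, -0.2581, 0.3688]
tool_rot: [-2.258, -1.714, -0.503]
wrist_force: [-0.2, -0.3, -1.8]
opening: 0.0148
gripper_force: 70.4
```

Request:
send_rows --rows '[[1,[-0.002,-0.0085,-0.001],[0.0054,-0.0015,0]],[1,[-0.005,-0.017,-0.001],[0.0107,-0.003,0]],[1,[-0.007,-0.0256,-0.002],[0.016,-0.0045,0]],[1,[-0.0095,-0.034,-0.002],[0.0214,-0.006,0]],[1,[-0.012,-0.0425,-0.003],[0.0268,-0.0075,0]]]'

```text
clock: 9.15
position: [0.4722, -0.2797, 0.3672]
tool_rot: [-2.202, -1.671, -0.593]
wrist_force: [1.4, -0.3, -1.6]
opening: 0.0146
gripper_force: 70.4
```

Request:
send_rows --rows '[[1,[-0.005,-0.017,-0.001],[0.0107,-0.003,0]],[1,[-0.009,-0.034,-0.003],[0.0214,-0.006,0]],[1,[-0.014,-0.051,-0.005],[0.032,-0.009,0]],[1,[-0.019,-0.068,-0.008],[0.0428,-0.012,0]],[1,[-0.0237,-0.0847,-0.011],[0.0535,-0.015,0]]]'

```text
clock: 9.57
position: [0.4603, -0.3223, 0.3617]
tool_rot: [-2.084, -1.581, -0.763]
wrist_force: [-0.2, -0.7, -1.5]
opening: 0.0144
gripper_force: 70.5
```

```bash
python3 lip.py; python3 - <<'E'
from h import *
ims={n:optics.read_camera(n)[:,:,::-1] for n in("top","scene")}
A=[cv2.resize(ims["top"][170:320,400:600],(400,300)),cv2.resize(ims["scene"][220:340,90:250],(400,300),interpolation=2)]
cv2.imwrite("pics/e.png",np.hstack(A))
E
```

```text
t 9.5667 p [ 0.4603 -0.3223  0.3617] tilt 40.16 side 0.06 head -105.6 lip [ 0.4748 -0.2716  0.1131] q [-0.73  0.29  0.26  1.89  0.62  1.  ]
```

View pics/e.png

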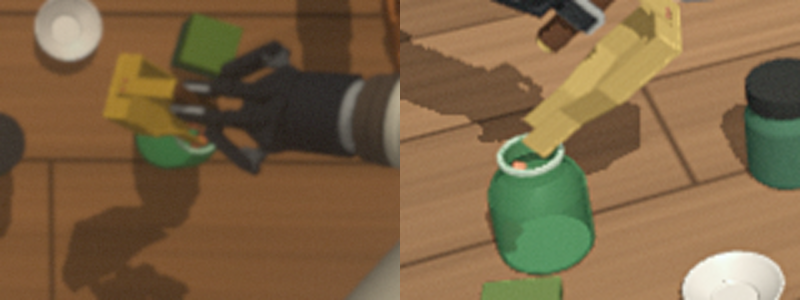

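A blank is visible inside the jar mouth (scene crop (520,165)), the spout lip sits over the mouth, and the pan floor looks clear. I tip a little more and check for stragglers.

Request:
send_rows --rows '[[1,[-0.006,-0.02,-0.005],[0.0134,-0.0037,0]],[1,[-0.0115,-0.041,-0.011],[0.0268,-0.0075,0]],[1,[-0.0115,-0.041,-0.011],[0.0268,-0.0075,0]],[1,[-0.0115,-0.041,-0.011],[0.0268,-0.0075,0]],[1,[-0.0115,-0.041,-0.011],[0.0268,-0.0075,0]]]'

```text
clock: 10.08
position: [0.455, -0.3417, 0.3565]
tool_rot: [-2.024, -1.536, -0.838]
wrist_force: [0.2, -0.0, -1.5]
opening: 0.0147
gripper_force: 70.5
```

Request:
send_rows --rows '[[1,[0,0,0],[0,0,0]],[1,[0,0,0],[0,0,0]],[1,[0,0,0],[0,0,0]],[1,[0,0,0],[0,0,0]],[1,[0,0,0],[0,0,0]]]'

```text
clock: 10.5
position: [0.4548, -0.3419, 0.3564]
tool_rot: [-2.023, -1.536, -0.839]
wrist_force: [0.0, -0.1, -1.5]
opening: 0.0145
gripper_force: 70.5
```

Request:
send_rows --rows '[[1,[0,0,0.02],[0,0,0]],[1,[0,0,0.06],[0,0,0]],[1,[0,0,0.1],[0,0,0]],[1,[0,0,0.12],[0,0,0]],[1,[0,0,0.12],[0,0,0]]]'

```text
clock: 10.92
position: [0.4547, -0.342, 0.419]
tool_rot: [-2.025, -1.538, -0.841]
wrist_force: [-0.3, -0.8, -1.3]
opening: 0.0146
gripper_force: 70.5
```

```bash
python3 lip.py; python3 - <<'E'
from h import *
ims={n:optics.read_camera(n)[:,:,::-1] for n in("top","scene")}
A=[cv2.resize(ims["top"][170:320,400:600],(400,300)),cv2.resize(ims["scene"][220:340,90:250],(400,300),interpolation=2)]
cv2.imwrite("pics/f.png",np.hstack(A))
E
```

```text
t 10.9167 p [ 0.4547 -0.342   0.419 ] tilt 44.94 side 0.22 head -105.4 lip [ 0.4753 -0.2717  0.1757] q [-0.77  0.36  0.44  2.09  0.67  0.92]
```

View pics/f.png

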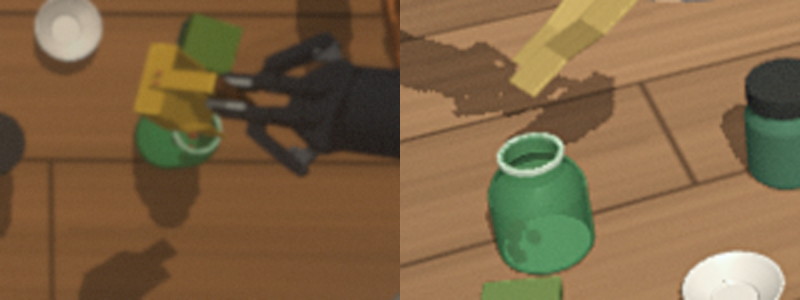

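Request:
send_rows --rows '[[1,[0.01,0.037,-0.004],[-0.024,0.0067,0]],[1,[0.02,0.074,-0.008],[-0.048,0.0135,0]],[1,[0.03,0.111,-0.012],[-0.072,0.02,0]],[1,[0.041,0.148,-0.015],[-0.096,0.027,0]],[1,[0.052,0.185,-0.019],[-0.12,0.0336,0]]]'

```text
clock: 11.43
position: [0.4808, -0.2488, 0.4054]
tool_rot: [-2.288, -1.734, -0.453]
wrist_force: [-0.4, 0.9, -1.4]
opening: 0.0146
gripper_force: 70.5
```

Request:
send_rows --rows '[[1,[0.01,0.037,-0.004],[-0.024,0.0067,0]],[1,[0.02,0.074,-0.008],[-0.048,0.0135,0]],[1,[0.03,0.111,-0.012],[-0.072,0.02,0]],[1,[0.041,0.148,-0.015],[-0.096,0.027,0]],[1,[0.052,0.185,-0.019],[-0.12,0.0336,0]]]'

```text
clock: 11.85
position: [0.5067, -0.1561, 0.396]
tool_rot: [-2.503, -1.899, 0.001]
wrist_force: [-0.6, -0.2, -1.6]
opening: 0.0149
gripper_force: 70.5
```

Request:
send_rows --rows '[[1,[0,0.04,0],[0,0,0]],[1,[0,0.09,0],[0,0,0]],[1,[0,0.14,0],[0,0,0]],[1,[0,0.19,0],[0,0,0]],[1,[0,0.24,0],[0,0,0]]]'

```text
clock: 12.27
position: [0.5065, -0.0359, 0.3956]
tool_rot: [-2.5, -1.897, -0.002]
wrist_force: [0.1, 0.2, -0.8]
opening: 0.0146
gripper_force: 70.5
```

Request:
send_rows --rows '[[1,[0,0.05,0],[0,0,0]],[1,[0,0.1,0],[0,0,0]],[1,[0,0.15,0],[0,0,0]],[1,[0,0.2,0],[0,0,0]],[1,[0,0.25,0],[0,0,0]]]'

```text
clock: 12.68
position: [0.5064, 0.0892, 0.3957]
tool_rot: [-2.5, -1.897, -0.001]
wrist_force: [0.5, 0.5, -1.0]
opening: 0.0147
gripper_force: 70.5
```

Request:
send_rows --rows '[[1,[0,0.05,0],[0,0,0]],[1,[0,0.1,0],[0,0,0]],[1,[0,0.15,0],[0,0,0]],[1,[0,0.19,0],[0,0,0]],[1,[0,0.22,0],[0,0,0]]]'

```text
clock: 13.1
position: [0.5065, 0.1996, 0.3955]
tool_rot: [-2.499, -1.899, -0.001]
wrist_force: [0.5, 0.2, -1.3]
opening: 0.0148
gripper_force: 70.5
```

```bash
python3 - <<'E'
from h import *
import lip; lip.lip()
ims={n:optics.read_camera(n)[:,:,::-1] for n in("top","scene")}
for n in ims: cv2.imwrite(f"pics/k_{n}.png",ims[n])
F=[]
for i in range(6): optics.read_camera("top"); F.append(manip.get_obs()["wrist_force"])
print(np.mean(F,0))
# copper pixels
for n,f in(("scene","k_scene"),("scene","scene0")):
    im=cv2.imread(f"pics/{f}.png").astype(int);b,g,r=im[...,0],im[...,1],im[...,2]
    m=((r-g>60)&(g-b<25)&(r>140)).astype(np.uint8); k,l,s,c=cv2.connectedComponentsWithStats(m)
    print(f,[(c[i].round().tolist(),int(s[i,4])) for i in range(1,k) if s[i,4]>3 and 120<c[i][0]<420 and 200<c[i][1]<360])
E
```

```text
t 13.1 p [0.5065 0.1996 0.3955] tilt 0.12 side -0.11 head -105.6 lip [0.474  0.0846 0.1712] q [0.37 0.07 0.14 1.64 0.   2.22]
[ 0.10847302  0.03294899 -1.87286265]
k_scene []
scene0 []
```

```bash
python3 - <<'E'
import cv2,numpy as np
s=cv2.imread("pics/k_scene.png");t=cv2.imread("pics/k_top.png")
A=cv2.resize(s[170:290,230:410],(450,300),interpolation=2);B=cv2.resize(t[200:275,460:535],(300,300),interpolation=2)
C=cv2.resize(s[260:340,110:190],(300,300),interpolation=2);D=cv2.resize(t[150:290,240:450],(450,300),interpolation=2)
cv2.imwrite("pics/k.png",np.vstack([np.hstack([A,B]),np.hstack([D,C])]))
E
```

```text
(no output)
```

View pics/k.png

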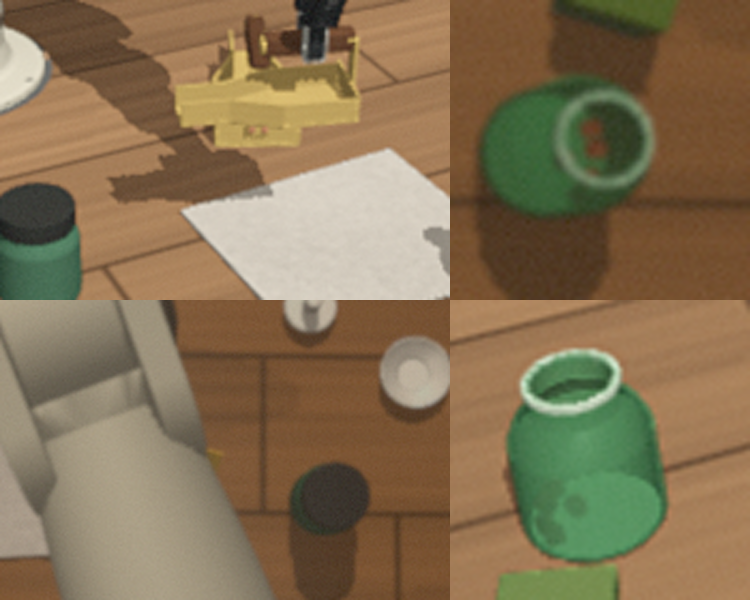

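The pan is empty (top-left crop ~(310,90)), copper blanks show through the jar mouth at (595,140), and the jar is upright and has not moved. Now I set the chute back.

Request:
send_rows --rows '[[1,[0.002,0.04,0],[0,0,0]],[1,[0.004,0.09,0],[0,0,0]],[1,[0.006,0.14,0],[0,0,0]],[1,[0.008,0.18,0],[0,0,0]],[1,[0.01,0.208,0],[0,0,0]]]'

```text
clock: 13.92
position: [0.5119, 0.3028, 0.397]
tool_rot: [-2.501, -1.898, -0.004]
wrist_force: [0.7, -0.1, -1.4]
opening: 0.0151
gripper_force: 70.5
```

Request:
send_rows --rows '[[1,[0,0,-0.03],[0,0,0]],[1,[0,0,-0.07],[0,0,0]],[1,[0,0,-0.11],[0,0,0]],[1,[0,0,-0.15],[0,0,0]],[1,[0,0,-0.19],[0,0,0]]]'

```text
clock: 14.33
position: [0.5119, 0.3013, 0.3013]
tool_rot: [-2.502, -1.897, -0.004]
wrist_force: [0.7, 0.4, -1.9]
opening: 0.0149
gripper_force: 70.5
```

Request:
send_rows --rows '[[1,[0,0,-0.03],[0,0,0]],[1,[0,0,-0.055],[0,0,0]],[1,[0,0,-0.075],[0,0,0]],[1,[0,0,-0.09],[0,0,0]],[1,[0,0,-0.1],[0,0,0]]]'

```text
clock: 14.75
position: [0.5119, 0.3017, 0.2516]
tool_rot: [-2.502, -1.898, -0.004]
wrist_force: [-0.8, -0.0, -1.8]
opening: 0.0147
gripper_force: 70.5
```

Request:
send_rows --rows '[[1,[0,0,-0.005],[0,0,0]],[1,[0,0,-0.01],[0,0,0]],[1,[0,0,-0.014],[0,0,0]],[1,[0,0,-0.018],[0,0,0]],[1,[0,0,-0.022],[0,0,0]]]'

```text
clock: 15.17
position: [0.5119, 0.302, 0.2415]
tool_rot: [-2.501, -1.898, -0.005]
wrist_force: [0.9, 0.5, -1.1]
opening: 0.0148
gripper_force: 70.5
```

Request:
send_rows --rows '[[1,[0,0,-0.003],[0,0,0]],[1,[0,0,-0.006],[0,0,0]],[1,[0,0,-0.009],[0,0,0]],[1,[0,0,-0.009],[0,0,0]],[1,[0,0,-0.009],[0,0,0]]]'

```text
clock: 15.58
position: [0.5117, 0.3019, 0.2366]
tool_rot: [-2.501, -1.898, -0.004]
wrist_force: [-0.2, 0.2, -1.4]
opening: 0.0146
gripper_force: 70.5
```

Still carried; 3 mm or so to go.

Request:
send_rows --rows '[[1,[0,0,-0.001],[0,0,0]],[1,[0,0,-0.002],[0,0,0]],[1,[0,0,-0.003],[0,0,0]],[1,[0,0,-0.004],[0,0,0]],[1,[0,0,-0.004],[0,0,0]]]'

```text
clock: 16.0
position: [0.5117, 0.3019, 0.2346]
tool_rot: [-2.501, -1.898, -0.004]
wrist_force: [-0.2, -0.1, -2.1]
opening: 0.0147
gripper_force: 70.5
```

Request:
send_rows --rows '[[1,[0,0,-0.001],[0,0,0]],[1,[0,0,-0.001],[0,0,0]],[1,[0,0,-0.002],[0,0,0]],[1,[0,0,-0.002],[0,0,0]],[1,[0,0,-0.002],[0,0,0]]]'

```text
clock: 16.42
position: [0.5118, 0.3019, 0.2337]
tool_rot: [-2.501, -1.898, -0.004]
wrist_force: [-1.0, -0.5, -2.2]
opening: 0.0146
gripper_force: 70.5
```

Request:
send_rows --rows '[[1,[0,0,-0.001],[0,0,0]],[1,[0,0,-0.001],[0,0,0]],[1,[0,0,-0.002],[0,0,0]],[1,[0,0,-0.002],[0,0,0]],[1,[0,0,-0.002],[0,0,0]]]'

```text
clock: 16.83
position: [0.5117, 0.302, 0.2332]
tool_rot: [-2.501, -1.898, -0.005]
wrist_force: [-2.5, 0.4, 5.3]
opening: 0.0145
gripper_force: 71.3
```

```bash
python3 - <<'E'
from h import *
F=[]
for i in range(8): optics.read_camera("top"); F.append(manip.get_obs()["wrist_force"])
print(np.mean(F,0),manip.get_obs()["position"])
E
```

```text
[-2.78085325  0.45976939  5.48906436] [0.51172654 0.30200335 0.23323536]
```

Request:
send_rows --rows '[[0.8,[0,0,0],[0,0,0]],[0.6,[0,0,0],[0,0,0]],[0.3,[0,0,0],[0,0,0]],[0,[0,0,0],[0,0,0]],[0,[0,0,0],[0,0,0]]]'

```text
clock: 17.65
position: [0.5118, 0.3018, 0.2325]
tool_rot: [-2.501, -1.898, -0.003]
wrist_force: [0.1, 0.6, 0.1]
opening: 0.065
gripper_force: 0.0
```

Request:
send_rows --rows '[[0,[0,0,0],[0,0,0]],[0,[0,0,0],[0,0,0]],[0,[0,0,0.02],[0,0,0]],[0,[0,0,0.06],[0,0,0]],[0,[0,0,0.11],[0,0,0]]]'

```text
clock: 18.07
position: [0.5114, 0.3017, 0.2874]
tool_rot: [-2.501, -1.898, 0.0]
wrist_force: [-0.5, -0.5, 0.3]
opening: 0.085
gripper_force: 0.0
```

Request:
send_rows --rows '[[0,[0,0,0.06],[0,0,0]],[0,[0,0,0.12],[0,0,0]],[0,[0,0,0.18],[0,0,0]],[0,[0,0,0.23],[0,0,0]],[0,[0,0,0.25],[0,0,0]]]'

```text
clock: 18.48
position: [0.5115, 0.3017, 0.4176]
tool_rot: [-2.502, -1.898, -0.012]
wrist_force: [0.8, 0.7, 0.5]
opening: 0.0852
gripper_force: 0.0
```

Request:
send_rows --rows '[[0,[0.035,-0.067,0],[0,0,0]],[0,[0.07,-0.134,0],[0,0,0]],[0,[0.104,-0.202,0],[0,0,0]],[0,[0.138,-0.269,-0.02],[0,0,0]],[0,[0.1725,-0.336,-0.04],[0,0,0]]]'

```text
clock: 18.9
position: [0.5985, 0.1323, 0.393]
tool_rot: [-2.501, -1.899, -0.005]
wrist_force: [0.4, 0.6, -0.2]
opening: 0.0853
gripper_force: 0.0
```

Request:
send_rows --rows '[[0,[0.035,-0.067,-0.02],[0,0,0]],[0,[0.07,-0.134,-0.04],[0,0,0]],[0,[0.104,-0.202,-0.06],[0,0,0]],[0,[0.138,-0.269,-0.08],[0,0,0]],[0,[0.1725,-0.336,-0.1],[0,0,0]]]'

```text
clock: 19.32
position: [0.6847, -0.036, 0.342]
tool_rot: [-2.501, -1.898, -0.003]
wrist_force: [0.3, 0.2, 0.0]
opening: 0.0855
gripper_force: 0.0
```

```bash
python3 - <<'E'
from h import *
import lip; lip.lip()
im=optics.read_camera("scene"); cv2.imwrite("pics/l_scene.png",im[:,:,::-1])
sb=max(blobs(im,(0,0,110),(180,70,255),(270,320,315,360)),key=lambda t:t[0]); print(sb[:3])
im0=cv2.imread("pics/scene0.png")[:,:,::-1].copy()
sb=max(blobs(im0,(0,0,110),(180,70,255),(270,320,315,360)),key=lambda t:t[0]); print(sb[:3])
E
```

```text
t 19.3167 p [ 0.6847 -0.036   0.342 ] tilt 0.17 side -0.01 head -105.6 lip [ 0.6525 -0.1509  0.1177] q [-0.05  0.41  0.44  1.6   0.    1.79]
(np.int32(585), array([292.78632479, 340.78461538]), array([278, 327,  31,  26]))
(np.int32(586), array([292.72696246, 340.79522184]), array([278, 327,  31,  26]))
```

Request:
send_rows --rows '[[0,[-0.002,0.003,-0.06],[0,0,0]],[0,[-0.002,0.003,-0.12],[0,0,0]],[0,[-0.002,0.003,-0.17],[0,0,0]],[0,[-0.002,0.003,-0.21],[0,0,0]],[0,[-0.002,0.003,-0.24],[0,0,0]]]' --newtons 30

```text
clock: 19.78
position: [0.6826, -0.0326, 0.2198]
tool_rot: [-2.5, -1.897, 0.0]
wrist_force: [-0.4, 0.4, -0.4]
opening: 0.0855
gripper_force: 0.0
```

Request:
send_rows --rows '[[0,[0,0,-0.02],[0,0,0]],[0,[0,0,-0.04],[0,0,0]],[0.3,[0,0,-0.05],[0,0,0]],[0.5,[0,0,-0.05],[0,0,0]],[0.6,[0,0,-0.05],[0,0,0]]]'

```text
clock: 20.2
position: [0.6834, -0.0326, 0.1983]
tool_rot: [-2.502, -1.898, -0.005]
wrist_force: [-1.0, -0.2, 1.0]
opening: 0.052
gripper_force: 0.0
```

Request:
send_rows --rows '[[0.7,[0,0,0],[0,0,0]],[0.75,[0,0,0],[0,0,0]],[0.8,[0,0,0],[0,0,0]],[0.9,[0,0,0],[0,0,0]],[1,[0,0,0],[0,0,0]]]'

```text
clock: 20.62
position: [0.6835, -0.0326, 0.1987]
tool_rot: [-2.502, -1.899, -0.006]
wrist_force: [0.5, 0.2, 4.9]
opening: 0.0189
gripper_force: 29.4
```

Request:
send_rows --rows '[[1,[0,0,0],[0,0,0]],[1,[0,0,0],[0,0,0]],[1,[0,0,0],[0,0,0]],[1,[0,0,0],[0,0,0]],[1,[0,0,0],[0,0,0]]]'

```text
clock: 21.03
position: [0.6835, -0.0326, 0.1987]
tool_rot: [-2.502, -1.899, -0.006]
wrist_force: [0.3, 0.1, 6.6]
opening: 0.0189
gripper_force: 29.5
```

Request:
send_rows --rows '[[1,[0,0,0.01],[0,0,0]],[1,[0,0,0.04],[0,0,0]],[1,[0,0,0.08],[0,0,0]],[1,[0,0,0.12],[0,0,0]],[1,[0,0,0.16],[0,0,0]]]'

```text
clock: 21.45
position: [0.683, -0.0326, 0.2782]
tool_rot: [-2.501, -1.898, -0.002]
wrist_force: [-0.0, -0.2, -0.0]
opening: 0.019
gripper_force: 29.4
```

Request:
send_rows --rows '[[1,[0,0,0.04],[0,0,0]],[1,[0,0,0.08],[0,0,0]],[1,[0,0,0.12],[0,0,0]],[1,[-0.01,-0.012,0.145],[0,0,0]],[1,[-0.03,-0.036,0.16],[0,0,0]]]'

```text
clock: 21.87
position: [0.6683, -0.0503, 0.3589]
tool_rot: [-2.5, -1.9, -0.006]
wrist_force: [0.5, -1.1, -0.5]
opening: 0.0186
gripper_force: 29.4
```

Request:
send_rows --rows '[[1,[-0.03,-0.036,0],[0,0,0]],[1,[-0.06,-0.072,0],[0,0,0]],[1,[-0.09,-0.108,0],[0,0,0]],[1,[-0.12,-0.144,0],[0,0,0]],[1,[-0.15,-0.18,0],[0,0,0]]]'

```text
clock: 22.28
position: [0.5914, -0.1422, 0.3568]
tool_rot: [-2.501, -1.897, -0.002]
wrist_force: [0.2, 0.1, -1.4]
opening: 0.019
gripper_force: 29.4
```

Request:
send_rows --rows '[[1,[-0.03,-0.036,0],[0,0,0]],[1,[-0.06,-0.072,0],[0,0,0]],[1,[-0.09,-0.108,0],[0,0,0]],[1,[-0.12,-0.144,0],[0,0,0]],[1,[-0.15,-0.18,0],[0,0,0]]]'

```text
clock: 22.7
position: [0.5162, -0.2319, 0.3568]
tool_rot: [-2.501, -1.897, -0.002]
wrist_force: [0.4, -0.5, -1.1]
opening: 0.0189
gripper_force: 29.4
```

Request:
send_rows --rows '[[1,[-0.03,-0.034,0],[0,0,0]],[1,[-0.055,-0.066,0],[0,0,0]],[1,[-0.075,-0.09,0],[0,0,0]],[1,[-0.088,-0.101,0],[0,0,0]],[1,[-0.094,-0.107,0],[0,0,0]]]'

```text
clock: 23.12
position: [0.4696, -0.285, 0.3572]
tool_rot: [-2.502, -1.895, -0.003]
wrist_force: [0.5, 0.2, 0.2]
opening: 0.0187
gripper_force: 29.4
```

Request:
send_rows --rows '[[1,[0,0,0],[0,0,0]],[1,[0,0,0],[0,0,0]],[1,[0,0,0],[0,0,0]]]'

```text
clock: 23.37
position: [0.4716, -0.2836, 0.3575]
tool_rot: [-2.5, -1.899, -0.004]
wrist_force: [-0.8, -0.2, -1.4]
opening: 0.0193
gripper_force: 29.4
```

```bash
python3 - <<'E'
from h import *
import lip; lip.lip()
ims={n:optics.read_camera(n)[:,:,::-1].copy() for n in("top","scene")}
for n in ims: cv2.imwrite(f"pics/m_{n}.png",ims[n])
p=manip.get_obs()["position"]; z=p[2]-.1987
for q in((p[0],p[1],z+.014),(.4713,-.284,.105)): print(proj("top",q),proj("scene",q))
s=ims["scene"];t=ims["top"]
print([x[:3] for x in blobs(s[:,:,::-1].copy(),(0,0,130),(180,60,255),(110,225,190,275))])
A=cv2.resize(s[220:340,90:250],(400,300),interpolation=2);B=cv2.resize(t[180:292,420:570],(400,300),interpolation=2)
cv2.imwrite("pics/m.png",np.hstack([B,A]))
E
```

```text
t 23.3667 p [ 0.4716 -0.2836  0.3575] tilt 0.18 side 0.0 head -105.6 lip [ 0.4396 -0.3985  0.1332] q [-0.54  0.08  0.07  1.57  0.    1.3 ]
[510.34310287 231.18231179] [136.54147517 253.08583404]
[498.3803668  234.22068864] [141.24153864 279.80211297]
[(np.int32(419), array([136.26968974, 254.43198091]), array([121, 239,  31,  25])), (np.int32(21), array([144.66666667, 273.66666667]), array([138, 273,  14,   2]))]
```

View pics/m.png

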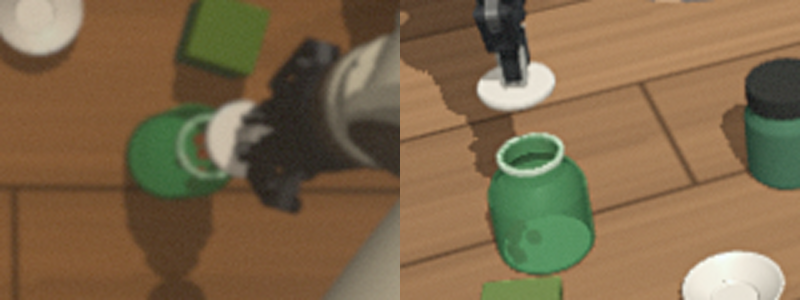

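The lid hangs level above the jar: disc at scene crop (515,86), mouth at (531,155). I refine their relative offset numerically.

```bash
python3 - <<'E'
from h import *
def ell(im,x0,y0,x1,y1,smax,vmin):
    h=cv2.cvtColor(im[y0:y1,x0:x1],cv2.COLOR_BGR2HSV)
    m=cv2.inRange(h,(25,0,vmin),(100,smax,255)); c,_=cv2.findContours(m,cv2.RETR_EXTERNAL,cv2.CHAIN_APPROX_NONE); c=np.vstack([q for q in c if len(q)>4])
    hu=cv2.convexHull(c)+np.array([[x0,y0]])
    e=cv2.fitEllipseDirect(hu); return [np.round(e[0],2),np.round(e[1],1),hu.reshape(-1,2).min(0),hu.reshape(-1,2).max(0)]
t=[cv2.imread(f"pics/{f}.png") for f in("top0","k_top")];s=[cv2.imread(f"pics/{f}.png") for f in("scene0","k_scene","m_scene")]
for im in t:
  for S,V in((95,110),(100,95),(85,110)): print("top",*ell(im,484,218,516,250,S,V))
for im in s:
  for S,V in((60,150),(75,140),(90,150)): print("scene",*ell(im,122,270,165,297,S,V))
E
```

```text
top [497.75 234.39] [24.9 25.6] [486 222] [510 246]
top [497.59 234.43] [25.5 26.1] [485 222] [510 247]
top [498.02 234.46] [24.8 25. ] [486 222] [510 246]
top [498.1  234.27] [23.9 25. ] [486 223] [510 246]
top [497.58 234.31] [24.7 26.2] [484 222] [510 246]
top [498.07 234.26] [23.9 24.9] [486 223] [510 246]
scene [141.89 281.41] [17.  27.3] [129 273] [155 290]
scene [141.82 281.52] [17.2 27.5] [129 273] [155 290]
scene [141.9  281.46] [17.2 27.2] [129 273] [155 290]
scene [141.89 281.43] [17.  27.3] [129 273] [155 290]
scene [141.9  281.54] [17.3 27.3] [129 273] [155 290]
scene [141.9  281.48] [17.1 27.3] [129 273] [155 290]
scene [141.9  281.44] [16.9 27.3] [129 273] [155 290]
scene [141.94 281.53] [17.  27.3] [129 273] [155 290]
scene [141.93 281.47] [17.1 27.3] [129 273] [155 290]
```

```bash
python3 - <<'E'
from h import *
t=cv2.imread("pics/m_top.png");s=cv2.imread("pics/m_scene.png")
def edge(im,x0,y0,x1,y1,vmin,side):
    h=cv2.cvtColor(im[y0:y1,x0:x1],cv2.COLOR_BGR2HSV); m=cv2.inRange(h,(0,0,vmin),(180,70,255))
    c,_=cv2.findContours(m,cv2.RETR_EXTERNAL,cv2.CHAIN_APPROX_NONE);c=max(c,key=len).reshape(-1,2)+[x0,y0]
    return c
c=edge(t,492,214,520,250,120,0)
# left rim points per row
P=np.array([[c[c[:,1]==y,0].min(),y] for y in np.unique(c[:,1])]);print(P.T)
from scipy.optimize import least_squares
p=np.array([.4716,-.2836,.3575]);r0=.031
W=np.array([onz("top",(q[0]-.5,q[1]),p[2]-.1987+.018) for q in P])[2:-2]
f=least_squares(lambda a:np.hypot(W[:,0]-a[0],W[:,1]-a[1])-r0,p[:2],loss="soft_l1",f_scale=.002);print("lid top fit",f.x,np.abs(f.fun).max())
c=edge(s,115,235,160,266,130,0);B=c[c[:,1]>252];print(c.min(0),c.max(0))
W=np.array([onz("scene",q,p[2]-.1987+.010) for q in B])
f=least_squares(lambda a:np.hypot(W[:,0]-a[0],W[:,1]-a[1])-r0,p[:2],loss="soft_l1",f_scale=.002);print("lid scene fit",f.x,np.abs(f.fun).max())
print("jar scene",onz("scene",(141.9,281.5),.105),"jar top",onz("top",(498,234.4),.105))
E
```

```text
[[509 506 504 502 502 500 494 492 492 492 498 498 497 497 497 497 497 497
  498 498 498 499 499 500 501 502 503 502 501]
 [217 218 219 220 221 222 223 224 225 226 227 228 229 230 231 232 233 234
  235 236 237 238 239 240 241 242 243 244 245]]
lid top fit [ 0.47126355 -0.28256105] 0.012586501169238214
[121 239] [151 264]
lid scene fit [ 0.47120392 -0.28432046] 0.028403924792492048
jar scene [ 0.47776548 -0.28403108  0.105     ] jar top [ 0.47087665 -0.28311709  0.105     ]
```

Request:
send_rows --rows '[[1,[0,0.002,-0.02],[0,0,0]],[1,[0,0.002,-0.045],[0,0,0]],[1,[0,0.002,-0.07],[0,0,0]],[1,[0,0.002,-0.09],[0,0,0]],[1,[0,0.002,-0.1],[0,0,0]]]'

```text
clock: 23.88
position: [0.4711, -0.2827, 0.3054]
tool_rot: [-2.499, -1.897, -0.002]
wrist_force: [0.4, 0.1, -1.0]
opening: 0.019
gripper_force: 29.4
```

Request:
send_rows --rows '[[1,[0,0,-0.003],[0,0,0]],[1,[0,0,-0.006],[0,0,0]],[1,[0,0,-0.009],[0,0,0]],[1,[0,0,-0.011],[0,0,0]],[1,[0,0,-0.011],[0,0,0]]]'

```text
clock: 24.3
position: [0.4713, -0.2831, 0.3024]
tool_rot: [-2.502, -1.898, -0.004]
wrist_force: [-0.3, 0.6, -0.0]
opening: 0.0187
gripper_force: 29.4
```

Request:
send_rows --rows '[[1,[0,0,-0.002],[0,0,0]],[1,[0,0,-0.004],[0,0,0]],[1,[0,0,-0.006],[0,0,0]],[1,[0,0,-0.006],[0,0,0]],[1,[0,0,-0.006],[0,0,0]]]'

```text
clock: 24.72
position: [0.4712, -0.2831, 0.2991]
tool_rot: [-2.501, -1.898, -0.004]
wrist_force: [-0.9, -0.5, -1.4]
opening: 0.0188
gripper_force: 29.4
```

Request:
send_rows --rows '[[1,[0,0,-0.002],[0,0,0]],[1,[0,0,-0.004],[0,0,0]],[1,[0,0,-0.006],[0,0,0]],[1,[0,0,-0.006],[0,0,0]],[1,[0,0,-0.006],[0,0,0]]]'

```text
clock: 25.13
position: [0.4712, -0.2831, 0.2961]
tool_rot: [-2.501, -1.898, -0.004]
wrist_force: [-0.2, -0.2, -0.8]
opening: 0.0192
gripper_force: 29.4
```

Request:
send_rows --rows '[[1,[0,0,-0.001],[0,0,0]],[1,[0,0,-0.002],[0,0,0]],[1,[0,0,-0.003],[0,0,0]],[1,[0,0,-0.003],[0,0,0]],[1,[0,0,-0.003],[0,0,0]]]'

```text
clock: 25.55
position: [0.4712, -0.2831, 0.2946]
tool_rot: [-2.501, -1.898, -0.004]
wrist_force: [1.5, -0.6, -0.3]
opening: 0.0184
gripper_force: 29.4
```

Request:
send_rows --rows '[[1,[0,0,-0.001],[0,0,0]],[1,[0,0,-0.001],[0,0,0]],[1,[0,0,-0.002],[0,0,0]],[1,[0,0,-0.002],[0,0,0]],[1,[0,0,-0.002],[0,0,0]]]'

```text
clock: 25.97
position: [0.4713, -0.2831, 0.2937]
tool_rot: [-2.501, -1.898, -0.004]
wrist_force: [0.3, -0.1, 0.1]
opening: 0.0184
gripper_force: 29.5
```

Request:
send_rows --rows '[[1,[0,0,-0.001],[0,0,0]],[1,[0,0,-0.001],[0,0,0]],[1,[0,0,-0.001],[0,0,0]],[1,[0,0,-0.001],[0,0,0]],[1,[0,0,-0.001],[0,0,0]]]'

```text
clock: 26.38
position: [0.4713, -0.2831, 0.2936]
tool_rot: [-2.502, -1.899, -0.004]
wrist_force: [-0.9, 0.3, 5.6]
opening: 0.019
gripper_force: 29.9
```

Contact came exactly at the seated height (0.2936 against an expected 0.2937). I release and retreat straight up.

Request:
send_rows --rows '[[0.8,[0,0,0],[0,0,0]],[0.7,[0,0,0],[0,0,0]],[0.5,[0,0,0],[0,0,0]],[0.2,[0,0,0],[0,0,0]],[0,[0,0,0],[0,0,0]]]'

```text
clock: 26.8
position: [0.4712, -0.2831, 0.2928]
tool_rot: [-2.501, -1.898, -0.004]
wrist_force: [-0.1, -0.3, -0.3]
opening: 0.0611
gripper_force: 0.0
```

Request:
send_rows --rows '[[0,[0,0,0],[0,0,0]],[0,[0,0,0],[0,0,0]],[0,[0,0,0],[0,0,0]],[0,[0,0,0.03],[0,0,0]],[0,[0,0,0.08],[0,0,0]]]'

```text
clock: 27.22
position: [0.4708, -0.2828, 0.331]
tool_rot: [-2.498, -1.895, -0.001]
wrist_force: [-0.3, -0.2, 0.2]
opening: 0.086
gripper_force: 0.0
```

Request:
send_rows --rows '[[0,[0,0.0,0.06],[0,0,0]],[0,[0,0,0.12],[0,0,0]],[0,[-0.02,0.06,0.17],[0,0,0]],[0,[-0.05,0.12,0.2],[0,0,0]],[0,[-0.08,0.18,0.2],[0,0,0]]]'

```text
clock: 27.63
position: [0.4308, -0.1924, 0.4364]
tool_rot: [2.502, 1.897, 0.007]
wrist_force: [0.9, 0.0, 0.4]
opening: 0.0854
gripper_force: 0.0
```

Request:
send_rows --rows '[[0,[-0.04,0.07,0],[0,0,0]],[0,[-0.08,0.14,0],[0,0,0]],[0,[-0.12,0.2,0],[0,0,0]],[0,[-0.12,0.2,0],[0,0,0]],[0,[-0.12,0.2,0],[0,0,0]]]'

```text
clock: 28.05
position: [0.3704, -0.092, 0.434]
tool_rot: [2.5, 1.902, 0.006]
wrist_force: [0.8, -0.6, -0.1]
opening: 0.0856
gripper_force: 0.0
```

```bash
python3 - <<'E'
from h import *
ims={n:optics.read_camera(n)[:,:,::-1].copy() for n in("top","scene")}
for n in ims: cv2.imwrite(f"pics/z_{n}.png",ims[n])
t,s=ims["top"],ims["scene"]
A=cv2.resize(s[200:350,100:300],(400,300),interpolation=2);B=cv2.resize(s[190:340,290:490],(400,300),interpolation=2)
C=cv2.resize(t[140:290,420:620],(400,300),interpolation=2);D=cv2.resize(t[140:290,200:400],(400,300),interpolation=2)
cv2.imwrite("pics/z.png",np.vstack([np.hstack([A,B]),np.hstack([C,D])])); print(manip.get_obs()["wrist_force"])
E
```

```text
[ 0.61842329  0.39475422 -0.33368659]
```

View pics/z.png

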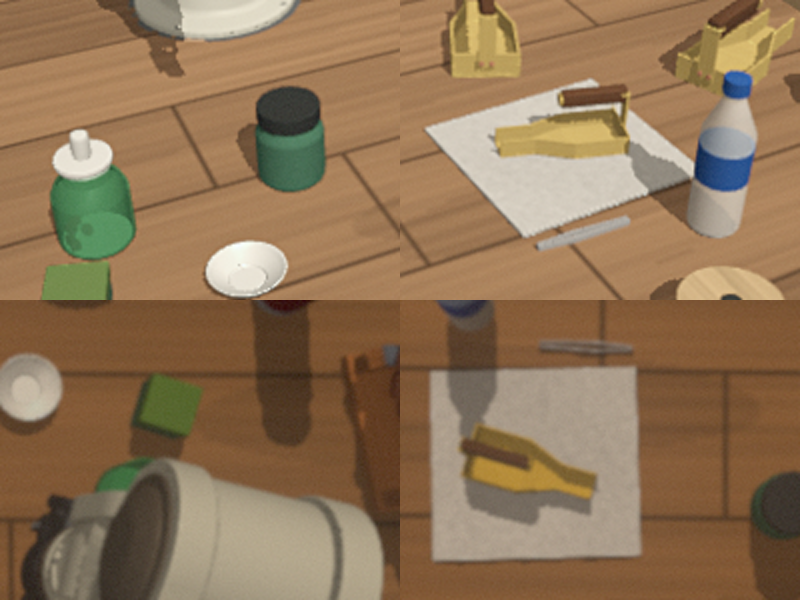

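The lid sits level on the upright jar (82,160), the empty chute lies flat on the board (565,135), and the bystanders have not moved.

```bash
python3 -c "
from cell import manip
print(manip.hand_in())"
```

```text
the job is handed in; nothing more can be done
None
```

The job is handed in at about 28 s of the 72 s allowed: the pan showed empty and the blanks were seen in the jar (individual count not visible), the empty chute is flat on the board, and the lid is fully seated on the upright jar.

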